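# Draw a hinge block from the feeder and show it to the inspection camera

## Robot

A 6-joint arm with a two-finger parallel gripper is mounted at the origin on the work surface. World frame = base frame: x ahead of the robot, y to its left, z up, the work surface at z = 0. Lengths are in m, angles in rad, forces in N, time in s.
With the tool pointing down it reaches from about 0.375 to 0.975 m from the base axis. Payload 3.8 kg.
Tool frame: the origin (TCP) lies at the very end of the fingers, on their centre line; the grasp point (between the pads) lies robot.tcp_to_grasp behind it (robot.tcp_to_grasp is the distance from the TCP to the grasp point, in m); z points along the fingers, y is the line along which they close (so a half turn about z gives the same grasp; the last joint's range is limited). The gripper opens to 88 mm and grips with 3 to 60 N. Pads are 18 mm wide; open, the fingers measure 123 mm over their backs; the gripper's body (75 mm by 187 mm) begins 45 mm behind the grasp point.
Start: joints at [-1.267, 0.264, 1.604, -0, 1.274, -0.037], TCP at [0.226, -0.636, 0.239] pointing down, gripper open.
Joint ranges: [-2.63, 2.63], [-0.94, 2.18], [0.31, 2.57], [-1.31, 4.45], [0, 2.66], [-2.55, 2.55]. Speed limits (rad/s): [2.57, 2.57, 3.14, 3.14, 3.14, 3.14].

## Interface

Orientations are given as [roll, pitch, yaw] about the fixed x, y, z axes, in that order (R = Rz(yaw) Ry(pitch) Rx(roll)).
In Python, from plant import robot, camrig gives the robot as it stands (robot), with the cameras (camrig).
- The arm moves only by the tool shift_gripper, called after "Request:" by a JSON object that holds its "method" and its "body". Schema: {"type":"object","properties":{"moves":{"type":"object","properties":{"segments":{"type":"array","items":{"type":"array","items":{"type":"number"},"minItems":5,"maxItems":5},"minItems":1,"maxItems":20}},"additionalProperties":false,"required":["segments"]},"clamp_n":{"type":"number"},"only":{"type":"string"},"quiet":{"type":"boolean"},"lines":{"type":"string"}},"required":["moves"],"additionalProperties":false}. moves is an object whose key "segments" holds a list of rows, 1 to 20 of them, each of 5 numbers: the finger opening in m, then dx, dy, dz in m, then a turn about the tool's z in rad; each row shifts and turns the commanded pose from where the row before left it, along the tool's axes as they then stand; what a row does not reach is not made up. A row lasts 1/8 s, in which the tool goes at most 0.0625 m and 0.188 rad, less where a joint would pass 70% of its speed; a pose out of reach is approached as far as the arm can. The fingers move at their own pace and stop on an object; clamp_n is the grip in N (left out, the last holds). Time passes only in rows, so rows that do not move let the fingers close. The tool returns the time, the measured TCP pose, the force, the opening and the grip force at its end. only (a regular expression) keeps the lines of the reply that match it, lines (a string "A,B") keeps lines A to B, and quiet returns only ok. Input that does not fit is refused with a message, and nothing moves.
- robot.read_state(): the state, without advancing time (a new reading comes with each control period).
- camrig.get_image(name): name is "scene" or "top" or "wrist"; returns the picture (420x560x3 uint8, blue, green, red); there is no depth.
- camrig.camera_model(name): a dict with "intrinsics" (3x3 intrinsics, pixels), "k1" (the pictures are not rectified: a ray, as slopes to the right and down, at radius r is drawn at 1 + k1 r^2 times it, then the intrinsics apply), "extrinsics" (4x4, takes a point from world to camera coordinates). Camera axes: x right, y down, z forward; pixel columns grow to the right and rows downward; lengths in m; the calibration is good to about 2 mm. A picture is of the moment at which its call begins: read the wrist's pose just before it. camera_model takes no time and is no camera call; for the wrist camera it gives the pose at the moment of the call.
- robot.finish_job(): hands the job in; it is judged then, once.
The state is a dict: "clock": time; "q": joint angles; "joint_velocities": joint speeds; "joint_efforts": joint torques, N m; "tcp_pos": TCP position; "ee_rot": TCP orientation; "ft_force": force on the tool from outside, world axes, zero at the start; "ft_torque": the same for the moment, N m; "finger_gap": finger opening in m; "finger_force": force on a finger pad.
Only numpy, scipy, OpenCV 4.12 (cv2) and the standard library are available. Lean on these libraries where they do the work, as an engineer would, in place of code of your own. Each camera call takes 0.05 s, during which the arm holds its last target. There are 200 camera calls.

## Task

Dispense one hinge block from the gravity feeder: pull its slide knob fully out so that the lowest block drops, then push the knob fully home so that the block comes out onto the pickup end. Pick that block up and present it to the inspection camera at the viewing point in front of the lens: bore looking straight into the lens, the hub above the flange and the flange level from side to side as the camera sees it. Finish while still holding it there motionless in the gripper, and leave the other block in the feeder, the camera and everything else on the bench alone.

Things in the scene. Friction and masses are not known exactly. Their poses are not given: they have to be found in the camera images.
- feeder: Gravity feeder, fixed to the bench: aluminium base plate 72 mm wide, 20 mm thick, and a grey tower 43 x 59 mm outside, walls up to 104 mm above the bench, the slide running through its foot. Origin: on the bench under the tower's centre; z up; x along the slide, from the knob end (-x) to the open pickup end (+x). Base plate from x = -95 to +96 mm. A spring link beside the slide reaches y = +75 mm.
- pickup (a point): Pickup end of the feeder, on top of the base plate (20 mm above the bench), 54 mm from the tower's centre along the feeder's x. Here a delivered block rests flat, within some 10 mm along x, 16 mm or more clear of the tower, between 7 mm high side rails 51 mm apart and before an end stop; grip it from above across the feeder (along y). Axes as the feeder's.
- knob (a joint): Feeder slide, m: 0 = home, 0.060 = fully out, straight along the feeder's -x, away from the tower; stops at both ends. A spring link holds it at either end and snaps over at mid travel; about 6 N moves it. Its pusher bar (33 mm high) carries the stack. Fully out, the lower block drops to the base plate; pushed home, it drives that block to the pickup end.
- knob_grip (a point): Point to grip the slide knob, on its axis (36.5 mm above the bench), in its plain part. Black plastic cylinder lying along the slide, 24 mm diameter, 20 mm long, then a 32 mm rim, 6 mm long, at the outer end. It stands free over the bench, 25 mm beyond the base plate when home, nothing beneath it. Moves with the slide; axes as the feeder's.
- block: Hinge block to present, the lower of two stacked in the tower: green primed metal, inverted T, flange 32 (x) x 48 (y) x 8 mm, hub 32 x 28 x 26 mm on it, 34 mm high, 60 to 110 g. Origin: centre of its underside, z up through the hub. A dark 16 mm bore shows on both x faces, 20 mm up; either end may face the lens. Grip the hub's 28 mm (y). In the feeder its axes are the feeder's.
- block_center (a point): Centre of that block, on its z axis 17 mm above its underside; axes are the block's.
- upper_block: An identical hinge block, stacked on top of the first at the start (top 121 mm above the bench). It must stay in the tower, where it sinks onto the pusher. Origin: centre of its underside.
- camera_stand: Inspection camera, fixed: white head (46 mm square, 55 mm long), dark 36 mm lens barrel in a white 54 mm ring light, on a 360 mm high steel column with a 120 mm square foot. It faces -x of its own frame and looks 25 degrees (0.436 rad) down. Origin: on the bench straight below the viewing point, 230 mm in front of the column's axis; z up.
- lens (a point): Centre of the lens's front face, 308 mm above the bench, 136 mm behind (+x of) the stand's origin.
- view_point (a point): Viewing point in empty air on the lens's axis, 150 mm before the lens face, 245 mm above the bench. x points along the axis to the lens (25 degrees upward), y is level, z leans 25 degrees from vertical, away from the camera. The block's centre belongs here within about 20 mm, block x along this x (either way round) and block z along this z, each within about 12 degrees.
- angle_bracket: Bystander: green angle bracket, 90 mm long, 45 x 45 mm.
- plain_block: Bystander: green stepped block with no bore, 70 x 40 x 50 mm.
- tape_roll: Bystander: pale tape roll lying flat, 96 mm across, 24 mm high.
- plug_a: Bystander: red plastic plug, 26 mm across, 36 mm high.
- plug_b: Bystander: a second such plug.
- driver: Bystander: screwdriver.
- primer_can: Bystander: can, 72 mm across, 110 mm high.

How it is judged:
On the way, in this order (a step that is already met when the one before it is completed fails the run):
1. the slide knob is fully out and the lower block has dropped to the base plate (value of joint knob above 0.056 m and z of block in the frame of feeder below 0.026 m), for 0.1 s.
2. the slide knob is pushed home and the block lies delivered at the pickup end (value of joint knob below 0.005 m and x of block in the frame of feeder between 0.045 and 0.078 m and z of block in the frame of feeder below 0.026 m), for 0.1 s.
At the end, for the whole second after the job is handed in: the gripper holds the block still, hub up, its centre within 22 mm of the viewing point, bore and upright axis within 0.22 rad of the viewing point's x and z, touching neither feeder nor camera; the knob is home (under 6 mm) and the other block rests in the tower on the pusher (distance between block_center and view_point below 0.022 m and angle between the x axis of block and the x axis of view_point, either way round below 0.22 rad and angle between the z axis of block and the z axis of view_point, either way round below 0.22 rad and height (world z) of block_center above 0.2 m and angle between block's own z axis and vertical below 0.9 rad and linear speed of block below 0.02 m/s and angular speed of block below 0.2 rad/s and contact force between block and the fingers above 1 N and contact force between block and feeder below 0.1 N and contact force between block and camera_stand below 0.1 N and contact force between block and upper_block below 0.1 N and value of joint knob below 0.006 m and horizontal distance between upper_block and feeder below 0.008 m and z of upper_block in the frame of feeder below 0.06 m); the arm keeps its last pose, push and grip.
It fails at once if the inspection camera is struck (over 3 N) (contact force between any of the arm, the fingers, block and camera_stand above 3 N).
It fails at once if a bystander is moved by more than 30 mm (distance of any of angle_bracket, plain_block, tape_roll, plug_a, plug_b, driver, primer_can from where it was at the start of the episode above 0.03 m).
It fails at once if the other block is taken out of the tower (horizontal distance between upper_block and feeder above 0.015 m).
It also fails if it takes over 50 s, if anything falls off the work surface, if the arm or the gripper's body presses on something with over 40 N, if the wrist force passes 120 N, or if a joint passes its speed limit or range.

## Working session

There is one attempt and no reset: what is moved stays moved. The work goes in short steps, Python scripts to look and compute and a tool call to move; the robot and the scene stay as the last step left them, time stands still between calls to the robot, and variables do not carry over. Pictures are saved under pics/ and viewed, at most 11 in all, crops included, and the job is handed in when it is done.

```bash
ls; mkdir -p pics; python3 - <<'E'
from plant import robot, camrig
import cv2
print(robot.tcp_to_grasp, robot.read_state())
for n in("scene","top"):
    cv2.imwrite(f"pics/{n}0.png",camrig.get_image(n)); print(n,camrig.camera_model(n))
E
```

```text
pics
plant.py
0.0187 {'clock': 0.0, 'q': array([-1.26690798e+00,  2.64737679e-01,  1.60537279e+00, -3.21114597e-05,
        1.27369263e+00, -3.69047444e-02]), 'joint_velocities': array([ 0.00021959, -0.00025936, -0.00138582,  0.00065859, -0.00099731,
       -0.00181261]), 'joint_efforts': array([ 1.31691802e-03, -5.02109385e+01, -3.56875420e+01,  7.29432539e-02,
        2.91868084e-02, -1.71848701e-04]), 'tcp_pos': array([ 0.22538078, -0.63550662,  0.23739909]), 'ee_rot': array([-3.13938259e+00, -5.08942778e-05,  3.40802474e-01]), 'ft_force': array([ 0.06815934, -0.54656856,  0.54801889]), 'ft_torque': array([ 0.02885896,  0.00197783, -0.04454325]), 'finger_force': 0.0, 'finger_gap': 0.08833939662840386}
scene {'intrinsics': array([[464.39542395,   0.        , 284.46833361],
       [  0.        , 464.39542395, 208.22171863],
       [  0.        ,   0.        ,   1.        ]]), 'k1': 0.03914744562638514, 'extrinsics': array([[-7.38846725e-01,  6.73873476e-01,  2.33498516e-04,
         4.43132243e-01],
       [ 4.82315782e-01,  5.29061425e-01, -6.98187293e-01,
        -1.61156292e-01],
       [-4.70613433e-01, -5.15740775e-01, -7.15915114e-01,
         1.45515038e+00],
       [ 0.00000000e+00,  0.00000000e+00,  0.00000000e+00,
         1.00000000e+00]])}
top {'intrinsics': array([[516.12675435,   0.        , 278.15485155],
       [  0.        , 516.12675435, 206.98463571],
       [  0.        ,   0.        ,   1.        ]]), 'k1': -0.1774728368273953, 'extrinsics': array([[ 1.91510778e-03, -9.99998143e-01, -2.17325671e-04,
         4.16538745e-03],
       [-9.83275089e-01, -1.84350243e-03, -1.82117275e-01,
         6.36047006e-01],
       [ 1.82116536e-01,  5.62465127e-04, -9.83276793e-01,
         1.26452753e+00],
       [ 0.00000000e+00,  0.00000000e+00,  0.00000000e+00,
         1.00000000e+00]])}
```

View pics/top0.png

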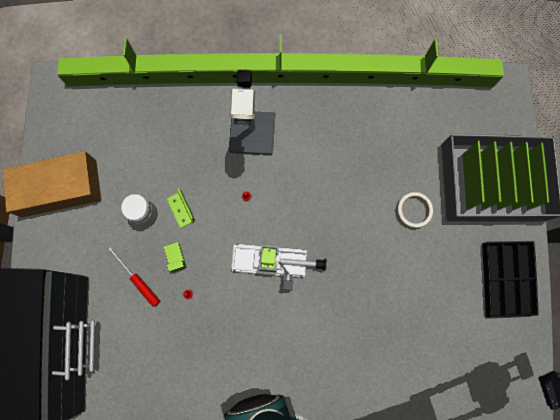

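View pics/scene0.png

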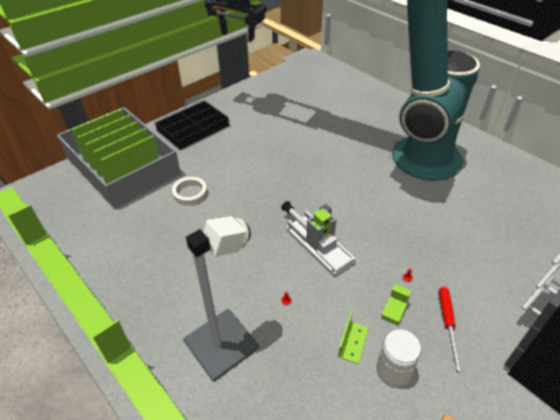

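The top view shows the feeder around (233–327, 245–290) with the knob at (321,265). The inspection camera's foot is around (252,133). The bystanders are the plugs at (247,196) and (188,294), the bracket at (180,208), the plain block at (174,257), the can at (136,208) and the tape at (415,210). I'll zoom in for accurate pixel positions.

```bash
python3 - <<'E'
import cv2,numpy as np
t=cv2.imread("pics/top0.png");s=cv2.imread("pics/scene0.png")
a=cv2.resize(t[235:300,225:335],None,fx=7,fy=7,interpolation=cv2.INTER_CUBIC)[:,:770]
cv2.imwrite("pics/c1.png",a)
b=cv2.resize(t[65:185,215:290],None,fx=5,fy=5,interpolation=cv2.INTER_CUBIC)
c=cv2.resize(s[195:395,175:275],None,fx=3,fy=3,interpolation=cv2.INTER_CUBIC)
o=np.zeros((600,375+300,3),np.uint8);o[:600,:375]=b;o[:600,375:]=c
cv2.imwrite("pics/c2.png",o)
E
```

```text
(no output)
```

View pics/c1.png

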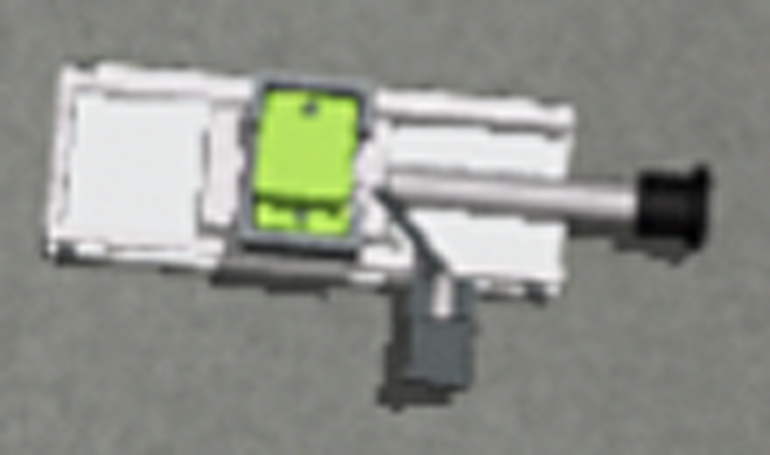

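View pics/c2.png

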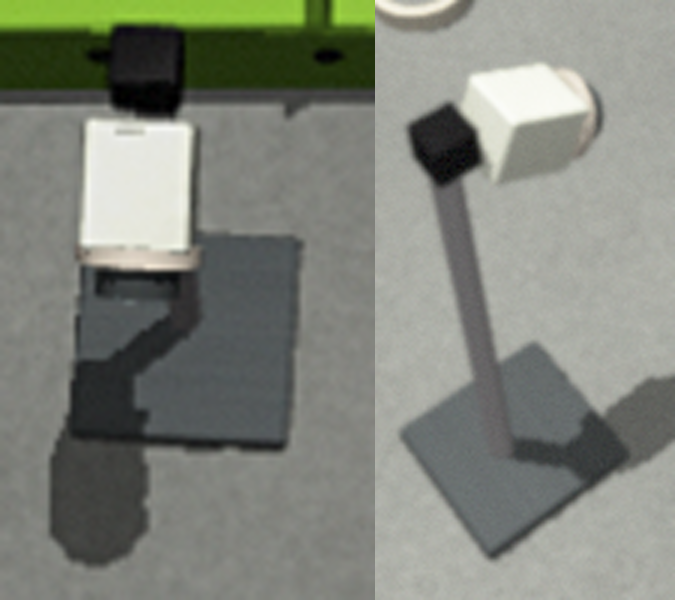

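```bash
cat > h.py <<'E'
import numpy as np,cv2
from plant import robot, camrig
from scipy.spatial.transform import Rotation as R
def proj(n,P):
    m=camrig.camera_model(n);p=np.atleast_2d(P)@m["extrinsics"][:3,:3].T+m["extrinsics"][:3,3]
    s=p[:,:2]/p[:,2:];s=s*(1+m["k1"]*(s**2).sum(1,keepdims=True))
    K=m["intrinsics"];return s@K[:2,:2].T+K[:2,2]
def place(v,P):
    c,s=np.cos(v[2]),np.sin(v[2]);P=np.atleast_2d(P).astype(float)
    return P@np.array([[c,s,0],[-s,c,0],[0,0,1]])+[v[0],v[1],0]
E
python3 - <<'E'
from h import *
from scipy.optimize import least_squares as ls
c1=lambda a:np.array(a)/7+[225,235]-.4
F=np.array([[96,-36,20],[96,36,20],[-95,-36,20],[-95,36,20],[-21.5,-29.5,104],[21.5,-29.5,104],[-21.5,29.5,104],[21.5,29.5,104],[-146,0,36.5]])/1e3
px=c1([[62,65],[48,255],[573,105],[560,292],[375,88],[255,80],[362,257],[238,245],[706,207]])
# knob rim outer end x unknown-ish
f=lambda v:(proj("top",place(v,F[:8]))-px[:8]).ravel()
r=ls(f,[.6,0,1.57]);print(r.x,np.round(f(r.x),1))
for x in(-.13,-.14,-.15):print(x,c1([0,0])*0+proj("top",place(r.x,[x,0,.0365])),px[8])
def g(v,pr=0):
    Q=lambda x,y:[.23+x,y,v[3]]
    a=proj("top",place(v,[Q(.06,-.06),Q(-.06,-.06),Q(-.06,.06)]))
    b=proj("scene",place(v,[Q(.06,-.06),Q(.06,.06),Q(-.06,.06),Q(-.06,-.06)]))
    A=np.array([[300,236],[287,445],[70,436]])/5+[215,65]-.4
    B=(np.array([[402,433],[490,555],[630,453],[537,342]])-[375,0])/3+[175,195]-.3
    B=B[[0,3,2,1]] if pr else B
    return (np.vstack([a-A,b-B])).ravel()
for pr in(0,1):
  r=ls(g,[.7,.1,0,.012],args=(pr,));print(r.x,np.round(g(r.x,pr),1))
  for n in("top","scene"):print(n,proj(n,place(r.x,[[.136,0,.308],[.19,0,.333],[.23,0,.36]])))
E
```

```text
[0.50129719 0.02852516 1.49742651] [ 0.1  0.3 -0.3  0.7  0.1  0.1  0.1  1.   0.1 -0.5 -0.3 -0.7  0.1 -0.5
  0.1 -0.2]
-0.13 [[319.60909378 263.9783842 ]] [325.45714286 264.17142857]
-0.14 [[323.49400214 264.25855539]] [325.45714286 264.17142857]
-0.15 [[327.37676777 264.53745471]] [325.45714286 264.17142857]
[ 0.62648282  0.09065736 -0.05197983  0.00575395] [ 0.   0.6  0.2  0.2 -0.3 -0.2 -0.9 -0.3  0.1  0.9  0.6 -0.1 -0.1 -0.5]
top [[241.74692466 127.78450148]
 [242.75053084  99.86031831]
 [243.272468    77.20979004]]
scene [[248.94268553 228.13310068]
 [222.52493026 233.35163184]
 [200.375977   234.1805249 ]]
[ 0.62312623  0.02263201  0.20045473 -0.01841048] [ -2.    1.6   9.   -0.3   9.9   9.8  -0.2   8.8  -3.9  70.6   0.7  -8.9
   7.2 -70.4]
top [[257.510102   130.37455574]
 [252.26870148 102.86762944]
 [248.11424631  80.54453805]]
scene [[239.72215892 216.35141145]
 [218.6170509  224.79003004]
 [200.585605   228.31119439]]
```

```bash
cat >> h.py <<'E'
FE=[0.5013,0.0285,1.4974]; CS=[0.6265,0.0907,-0.052]
def to(p,yaw=None):
    s=robot.read_state();Q=R.from_euler("xyz",s["ee_rot"])
    y=s["ee_rot"][2];print("t",round(s["clock"],2),"tool d",np.round(Q.inv().apply(np.array(p)-s["tcp_pos"]),4),"turn",None if yaw is None else round(y-yaw,4), "rot",np.round(s["ee_rot"],3))
E
```

Request:
{"method": "shift_gripper", "body": {"moves": {"segments":[[0.088, 0, 0, 0, -0.165], [0.088, 0, 0, 0, -0.165], [0.088, 0, 0, 0, -0.165], [0.088, 0, 0, 0, -0.165], [0.088, 0, 0, 0, -0.165], [0.088, 0, 0, 0, -0.165], [0.088, 0, 0, 0, -0.167], [0.088, 0.055, 0.0226, 0, 0], [0.088, 0.055, 0.0226, 0, 0], [0.088, 0.055, 0.0226, 0, 0], [0.088, 0.055, 0.0226, 0, 0], [0.088, 0.055, 0.0226, 0, 0], [0.088, 0.055, 0.0226, 0, 0], [0.088, 0.055, 0.0226, 0, 0], [0.088, 0.055, 0.0226, 0, 0], [0.088, 0.055, 0.0226, 0, 0], [0.088, 0.055, 0.0226, 0, 0]]}, "clamp_n": 20}}

```text
clock: 2.22
tcp_pos: [0.4914, -0.1022, 0.2385]
ee_rot: [-3.142, 0.0, 1.498]
ft_force: [0.0, -0.6, 0.1]
finger_gap: 0.0883
finger_force: 0.0
```

```bash
python3 -c "
from h import *
to(place(FE,[-.128,0,.018])[0],1.4974)
cv2.imwrite('pics/w1.png',camrig.get_image('wrist'))
print(proj('wrist',place(FE,[[-.14,0,.0365],[-.146,0,.0365],[-.12,0,.0365],[-.095,.036,.02],[-.095,-.036,.02],[.0215,.0295,.104]])))"
```

```text
t 2.23 tool d [0.0031 0.0003 0.2205] turn 0.0004 rot [-3.142  0.     1.498]
[[281.05264408 201.03648997]
 [281.03520879 206.67659256]
 [281.11244502 181.87553675]
 [246.68246838 155.18074974]
 [315.78293712 155.45447698]
 [241.61542203  11.44326771]]
```

View pics/w1.png

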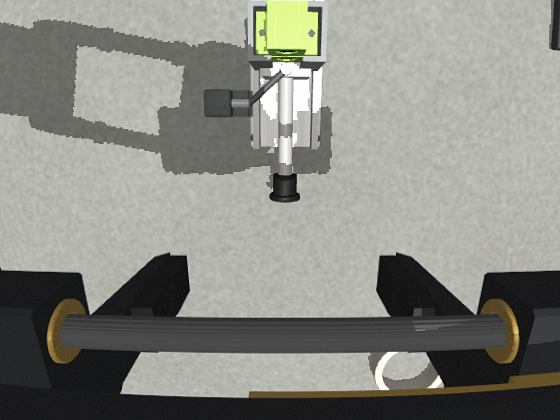

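The wrist view shows the knob's axis at column 285, its rim at rows 194–201 and the plate's end at row 149. That is about 5 px off the prediction, but the arm was still settling, so I'll measure again at rest.

Request:
{"method": "shift_gripper", "body": {"moves": {"segments":[[0.088, 0, 0, 0.05, 0], [0.088, 0, 0, 0.05, 0], [0.088, 0, 0, 0, 0], [0.088, 0, 0, 0, 0]]}}}

```text
clock: 2.78
tcp_pos: [0.4918, -0.1045, 0.14]
ee_rot: [3.14, 0.0, 1.498]
ft_force: [0.0, -1.3, -0.3]
finger_gap: 0.0881
finger_force: 0.0
```

```bash
python3 -c "
from h import *
to(place(FE,[-.128,0,.018])[0],1.4974)
im=camrig.get_image('wrist')
cv2.imwrite('pics/w2.png',cv2.resize(im[0:260,190:380],None,fx=2.3,fy=2.3))
print(proj('wrist',place(FE,[[-.14,0,.0365],[-.146,0,.0365],[-.12,0,.0365],[-.095,.036,.02],[-.095,-.036,.02],[.0215,.0295,.104]])))"
```

```text
t 2.77 tool d [ 0.0054 -0.0004  0.122 ] turn 0.0001 rot [3.14  0.    1.498]
[[281.40382431 220.32269409]
 [281.40758864 227.89124519]
 [281.39170813 194.37800465]
 [234.26081554 157.59552357]
 [328.51454952 157.60394097]
 [218.35578984 -65.36165801]]
```

View pics/w2.png

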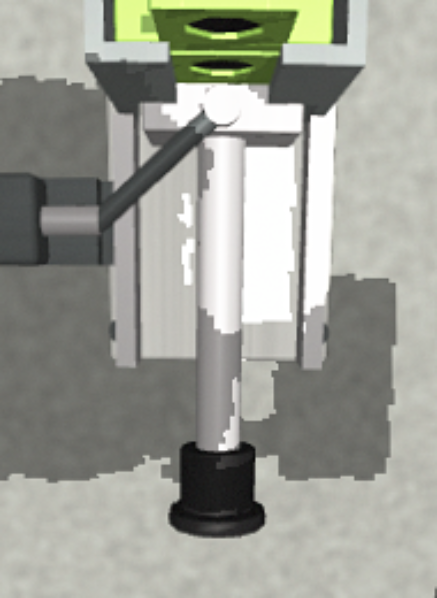

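The wrist view at rest agrees along x: the rim's outer end is near row 229 and the plate's end at row 156. The knob's axis is at about column 285 against 281.4 predicted, so I'll shift about 2 mm in tool y. The tower's x face has a slot, but its side walls are solid.

Request:
{"method": "shift_gripper", "body": {"moves": {"segments":[[0.088, 0.003, 0.001, 0.04, 0], [0.088, 0.001, 0.001, 0.04, 0], [0.088, 0.001, 0, 0.03, 0], [0.088, 0, 0, 0.012, 0], [0.06, 0, 0, 0, 0], [0.03, 0, 0, 0, 0], [0.01, 0, 0, 0, 0], [0.01, 0, 0, 0, 0], [0.01, 0, 0, 0, 0], [0.01, 0, 0, 0, 0]]}, "clamp_n": 25}}

```text
clock: 4.08
tcp_pos: [0.4935, -0.0993, 0.0168]
ee_rot: [3.142, 0.0, 1.498]
ft_force: [-1.4, 0.0, 0.3]
finger_gap: 0.0305
finger_force: 0.0
```

Request:
{"method": "shift_gripper", "body": {"moves": {"segments":[[0.01, 0, 0, 0, 0], [0.01, 0, 0, 0, 0], [0.01, 0, 0, 0, 0], [0.01, 0, 0, 0, 0]]}}}

```text
clock: 4.58
tcp_pos: [0.4935, -0.0993, 0.0167]
ee_rot: [3.142, -0.0, 1.498]
ft_force: [-0.3, 0.2, 0.2]
finger_gap: 0.0221
finger_force: 24.6
```

Request:
{"method": "shift_gripper", "body": {"moves": {"segments":[[0.01, -0.01, 0, 0, 0], [0.01, -0.01, 0, 0, 0], [0.01, -0.01, 0, 0, 0], [0.01, -0.01, 0, 0, 0], [0.01, -0.01, 0, 0, 0], [0.01, -0.01, 0, 0, 0], [0.01, -0.003, 0, 0, 0], [0.01, 0, 0, 0, 0], [0.01, 0, 0, 0, 0]]}, "clamp_n": 40}}

```text
clock: 5.7
tcp_pos: [0.4885, -0.1592, 0.0166]
ee_rot: [-3.14, -0.006, 1.496]
ft_force: [-0.5, 15.3, 7.7]
finger_gap: 0.0225
finger_force: 38.8
```

```bash
python3 -c "
from h import *
cv2.imwrite('pics/w3.png',camrig.get_image('wrist'))
s=robot.read_state();print(s['ft_force'],(s['tcp_pos'][1]+.0993)/.9973)"
```

```text
[-0.73385457 14.39057452  8.2890292 ] -0.060064839972668455
```

View pics/w3.png

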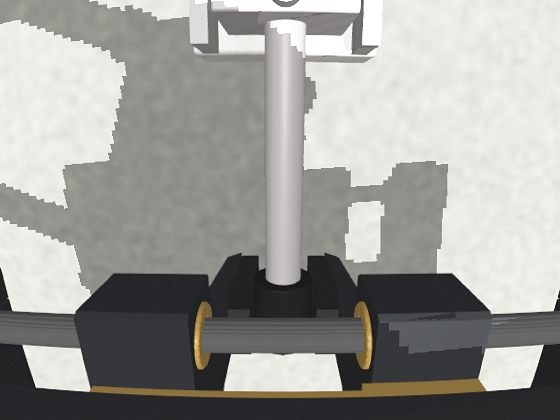

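The knob is gripped and pulled out 60 mm, against its stop. Next I'll push it home.

Request:
{"method": "shift_gripper", "body": {"moves": {"segments":[[0.01, 0, 0, 0, 0], [0.01, 0, 0, 0, 0], [0.01, 0.01, 0, 0, 0], [0.01, 0.01, 0, 0, 0], [0.01, 0.01, 0, 0, 0], [0.01, 0.01, 0, 0, 0], [0.01, 0.01, 0, 0, 0], [0.01, 0.01, 0, 0, 0], [0.01, 0.007, 0, 0, 0], [0.01, 0.001, 0, 0, 0], [0.01, 0, 0, 0, 0], [0.01, 0, 0, 0, 0]]}}}

```text
clock: 7.25
tcp_pos: [0.4936, -0.0991, 0.0168]
ee_rot: [3.141, 0.008, 1.501]
ft_force: [-5.5, -23.4, 0.1]
finger_gap: 0.0224
finger_force: 39.3
```

Request:
{"method": "shift_gripper", "body": {"moves": {"segments":[[0.088, 0, 0, 0, 0], [0.088, 0, 0, 0, 0], [0.088, 0, 0, 0, 0], [0.088, 0, 0, -0.05, 0], [0.088, 0, 0, -0.06, 0], [0.088, 0, 0, -0.06, 0], [0.088, 0, 0, -0.06, 0], [0.088, 0.04, 0, 0, 0], [0.088, 0.04, 0, 0, 0], [0.088, 0, 0, 0, 0], [0.088, 0, 0, 0, 0], [0.088, 0, 0, 0, 0]]}}}

```text
clock: 8.75
tcp_pos: [0.4996, -0.0151, 0.2464]
ee_rot: [-3.141, 0.0, 1.497]
ft_force: [1.0, -0.7, -0.3]
finger_gap: 0.0878
finger_force: 0.0
```

```bash
python3 -c "
from h import *
to(place(FE,[.054,0,.033])[0],1.4974)
im=camrig.get_image('wrist')
cv2.imwrite('pics/w4.png',cv2.resize(im[0:300,160:410],None,fx=2,fy=2))
print(2*(proj('wrist',place(FE,[[.038,-.014,.054],[.038,.014,.054],[.07,.014,.054],[.07,-.014,.054],[.096,-.036,.02],[.096,.036,.02],[.0215,.0295,.104],[.0215,-.0295,.104]]))-[160,0]))"
```

```text
t 8.75 tool d [ 0.0977 -0.0014  0.2134] turn -0.0002 rot [-3.141  0.     1.497]
[[273.58949379 203.52946514]
 [213.54390255 203.54239629]
 [212.88288367 131.65883281]
 [274.17706022 131.63498237]
 [316.14212339  86.27130852]
 [171.37092243  86.33906931]
 [169.87691281 242.38719494]
 [316.46282476 242.36474992]]
```

View pics/w4.png

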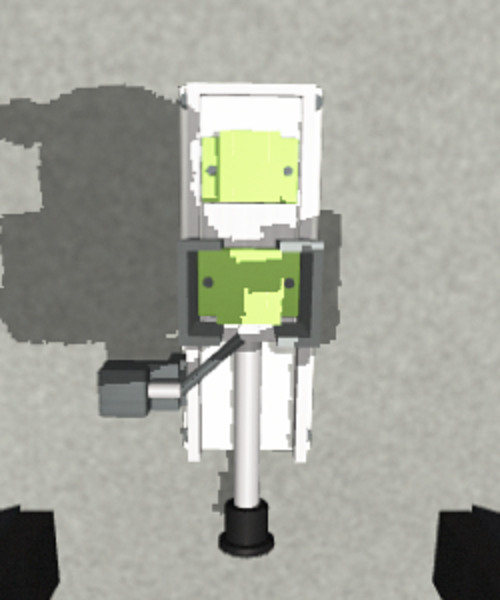

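The block is delivered at the pickup end: its hub spans rows 130–203 of the crop, which puts its centre near x = 54 mm, flat and about 2–3 mm toward tool +y. I'll grip 8 mm off-centre, away from the tower, so the gripper body clears the tower.

The moves can't tilt the tool. So I'll pivot the block by 25° in a light grip, pressing it against the tower's solid side wall.

Request:
{"method": "shift_gripper", "body": {"moves": {"segments":[[0.07, 0.053, 0.0006, 0.04, 0], [0.07, 0.0527, 0, 0.05, 0], [0.07, 0, 0, 0.05, 0], [0.07, 0, 0, 0.04, 0], [0.07, 0, 0, 0.02, 0], [0.07, 0, 0, 0.0104, 0], [0.07, 0, 0, 0, 0], [0.07, 0, 0, 0, 0]]}}}

```text
clock: 9.8
tcp_pos: [0.5084, 0.0803, 0.0468]
ee_rot: [3.139, -0.0, 1.497]
ft_force: [0.6, 1.1, -0.3]
finger_gap: 0.07
finger_force: 0.0
```

```bash
python3 -c "
from h import *
to(place(FE,[.062,-.002,.036])[0],1.4974)"
```

```text
t 9.8 tool d [ 0.0098 -0.0013  0.0108] turn -0.0001 rot [ 3.139 -0.     1.497]
```

Request:
{"method": "shift_gripper", "body": {"moves": {"segments":[[0.07, 0.0098, -0.001, 0, 0], [0.07, 0, 0, 0.006, 0], [0.07, 0, 0, 0.0048, 0], [0.04, 0, 0, 0, 0], [0.02, 0, 0, 0, 0], [0.01, 0, 0, 0, 0], [0.01, 0, 0, 0, 0], [0.01, 0, 0, 0, 0], [0.01, 0, 0, 0, 0], [0.01, 0, 0, 0, 0], [0.01, 0, 0, 0, 0], [0.01, 0, 0, 0, 0]]}, "clamp_n": 30}}

```text
clock: 11.3
tcp_pos: [0.5078, 0.0903, 0.0353]
ee_rot: [3.14, -0.0, 1.498]
ft_force: [3.8, -0.1, 0.8]
finger_gap: 0.0276
finger_force: 30.0
```

```bash
python3 -c "
from h import *
to(place(FE,[.062,-.002,.036])[0],1.4974)"
```

```text
t 11.3 tool d [-0.0001  0.     -0.0007] turn 0.0005 rot [ 3.14  -0.     1.498]
```

Request:
{"method": "shift_gripper", "body": {"moves": {"segments":[[0.01, 0, 0, -0.03, 0], [0.01, 0, 0, -0.04, 0], [0.01, 0, 0, -0.05, 0], [0.01, 0, 0.03, 0, 0], [0.01, 0, 0.04, 0, 0], [0.01, 0, 0, 0, 0.17], [0.01, 0, 0, 0, 0.175], [0.01, 0, 0, 0, 0.175], [0.01, 0, 0, 0, 0.175], [0.01, 0, 0, 0, 0.175], [0.01, 0, 0, 0, 0.175], [0.01, 0, 0, 0, 0.175], [0.01, 0, 0, 0, 0.175], [0.01, 0, 0, 0, 0.176], [0.01, 0, 0, 0, 0], [0.01, 0, 0, 0, 0]]}, "clamp_n": 30}}

```text
clock: 13.3
tcp_pos: [0.5757, 0.0852, 0.154]
ee_rot: [3.141, 0.002, -0.07]
ft_force: [-0.2, -0.5, -1.2]
finger_gap: 0.028
finger_force: 29.7
```

```bash
python3 -c "
from h import *
to(place(FE,[0,-.075,.08])[0],-.0734)"
```

```text
t 13.3 tool d [0.0049 0.062  0.074 ] turn 0.0032 rot [ 3.141e+00  2.000e-03 -7.000e-02]
```

Request:
{"method": "shift_gripper", "body": {"moves": {"segments":[[0.01, 0.0049, 0.04, 0.03, 0.003], [0.01, 0, 0.022, 0.03, 0], [0.01, 0, 0, 0.014, 0], [0.01, 0, 0, 0, 0], [0.01, -0.006, 0, 0, 0], [0.01, -0.005, 0, 0, 0], [0.01, -0.003, 0, 0, 0], [0.01, 0, 0, 0, 0]]}, "clamp_n": 30}}

```text
clock: 14.3
tcp_pos: [0.563, 0.0243, 0.0813]
ee_rot: [-3.142, -0.001, -0.076]
ft_force: [0.2, -0.1, -1.4]
finger_gap: 0.0279
finger_force: 29.7
```

```bash
python3 -c "
from h import *
to(place(FE,[0,-.0555,.08])[0],-.0734)"
```

```text
t 14.3 tool d [-0.0063  0.0003  0.0013] turn -0.0023 rot [-3.142e+00 -1.000e-03 -7.600e-02]
```

Request:
{"method": "shift_gripper", "body": {"moves": {"segments":[[0.01, -0.003, 0, 0, 0], [0.01, -0.0015, 0, 0, 0], [0.01, 0, 0, 0, 0]]}}}

```text
clock: 14.68
tcp_pos: [0.5584, 0.0243, 0.0808]
ee_rot: [3.142, 0.0, -0.076]
ft_force: [0.2, -0.0, -1.7]
finger_gap: 0.0279
finger_force: 29.7
```

Request:
{"method": "shift_gripper", "body": {"moves": {"segments":[[0.01, -0.0015, 0, 0, 0], [0.01, 0, 0, 0, 0]]}}}

```text
clock: 14.92
tcp_pos: [0.5571, 0.0245, 0.0808]
ee_rot: [3.142, -0.0, -0.076]
ft_force: [-0.2, -0.8, -0.8]
finger_gap: 0.0277
finger_force: 29.7
```

Request:
{"method": "shift_gripper", "body": {"moves": {"segments":[[0.01, -0.0015, 0, 0, 0], [0.01, 0, 0, 0, 0]]}}}

```text
clock: 15.18
tcp_pos: [0.557, 0.0245, 0.0813]
ee_rot: [-3.142, -0.003, -0.076]
ft_force: [5.3, -0.4, -3.4]
finger_gap: 0.028
finger_force: 29.7
```

The block touched the wall at x = 0.557, as predicted. I'll lighten the grip, then push about 9 mm while rising so the block pivots.

Request:
{"method": "shift_gripper", "body": {"moves": {"segments":[[0.01, 0, 0, 0, 0], [0.01, 0, 0, 0, 0], [0.01, -0.0015, 0, -0.0012, 0], [0.01, -0.0015, 0, -0.0015, 0], [0.01, 0, 0, 0, 0]]}, "clamp_n": 8}}

```text
clock: 15.8
tcp_pos: [0.5551, 0.0248, 0.0845]
ee_rot: [-3.141, -0.005, -0.076]
ft_force: [7.6, -0.7, -4.0]
finger_gap: 0.0283
finger_force: 8.0
```

Request:
{"method": "shift_gripper", "body": {"moves": {"segments":[[0.01, -0.0015, 0, -0.0015, 0], [0.01, -0.0015, 0, -0.0015, 0], [0.01, -0.0015, 0, -0.0015, 0], [0.01, -0.0015, 0, -0.0015, 0], [0.01, 0, 0, 0, 0], [0.01, 0, 0, 0, 0]]}, "clamp_n": 8}}

```text
clock: 16.55
tcp_pos: [0.5494, 0.0252, 0.0907]
ee_rot: [-3.141, -0.006, -0.076]
ft_force: [7.9, -0.2, -2.6]
finger_gap: 0.0279
finger_force: 8.0
```

```bash
python3 -c "
from h import *
c=np.array([robot.read_state()['tcp_pos']]);print(c)
im=camrig.get_image('scene');p=proj('scene',c)[0].astype(int);print(p)
a=im[p[1]-45:p[1]+45,p[0]-60:p[0]+60];a=cv2.resize(a,None,fx=5,fy=5,interpolation=cv2.INTER_CUBIC)
cv2.imwrite('pics/s1.png',a)"
```

```text
[[0.54940103 0.02519657 0.09072601]]
[306 230]
```

View pics/s1.png

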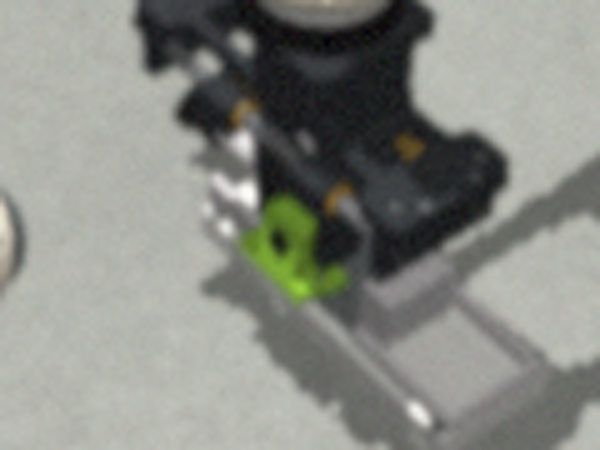

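The scene crop shows the block still held, bore toward the lens at about (280,238), with the flange end tipped against the tower. The travel so far implies about 18°, so I'll push a little more, back off and measure the tilt by fitting the wrist image.

Request:
{"method": "shift_gripper", "body": {"moves": {"segments":[[0.01, -0.0015, 0, -0.0015, 0], [0.01, -0.0015, 0, -0.0015, 0], [0.01, 0, 0, 0, 0], [0.01, 0, 0, 0, 0]]}, "clamp_n": 8}}

```text
clock: 17.1
tcp_pos: [0.5463, 0.0254, 0.0937]
ee_rot: [-3.141, -0.006, -0.076]
ft_force: [7.9, -0.7, -3.1]
finger_gap: 0.0277
finger_force: 8.0
```

Request:
{"method": "shift_gripper", "body": {"moves": {"segments":[[0.01, 0, 0, 0, 0], [0.01, 0, 0, 0, 0], [0.01, 0.006, 0, -0.003, 0], [0.01, 0.02, 0, -0.02, 0], [0.01, 0, 0, -0.04, 0], [0.01, 0, 0, 0, 0], [0.01, 0, 0, 0, 0], [0.01, 0, 0, 0, 0]]}, "clamp_n": 30}}

```text
clock: 18.1
tcp_pos: [0.5678, 0.0236, 0.1536]
ee_rot: [3.141, 0.004, -0.076]
ft_force: [-0.0, 0.2, -1.8]
finger_gap: 0.0279
finger_force: 30.0
```

```bash
cat > fit.py <<'E'
from h import *
from scipy.optimize import minimize
def verts(tilt,bx,bz):  # block pts in tool frame: tool x=block x, tool z=-block z; bx,bz: block coords (from underside centre) of grasp point
    f=[[x,y,z] for x in(-.016,.016) for y in(-.024,.024) for z in(0,.008)]
    h=[[x,y,z] for x in(-.016,.016) for y in(-.014,.014) for z in(.008,.034)]
    out=[]
    for V in(f,h):
        V=np.array(V)-[bx,0,bz]; V=V*[1,-1,-1]
        V=R.from_euler("y",tilt).apply(V)+[0,0,-.0087]   # pivot 10 mm behind... pad centre
        out.append(V)
    return out
def mask(n,T,Q,v,shape):
    m=np.zeros(shape,np.uint8)
    for V in verts(*v[:3]):
        V=V+[0,v[3],0]
        p=proj(n,Q.apply(V)+T)
        cv2.fillConvexPoly(m,cv2.convexHull((p*8).astype(np.int32)),255,shift=3)
    return m
E
python3 - <<'E'
from fit import *
s=robot.read_state();T=s["tcp_pos"];Q=R.from_euler("xyz",s["ee_rot"])
im={n:camrig.get_image(n) for n in("wrist","scene")}
np.savez("cap.npz",T=T,rot=s["ee_rot"],**im)
print(T,s["ee_rot"])
for n in im:
    c=proj(n,T)[0];h=cv2.cvtColor(im[n],cv2.COLOR_BGR2HSV);g=cv2.inRange(h,(30,90,40),(50,255,255))
    k,l,st,ce=cv2.connectedComponentsWithStats(g)
    print(n,c,[ (list(map(int,st[i])),ce[i].round()) for i in range(1,k) if st[i][4]>60][:12])
    for t in(0,.2,.44,.6):
        ys,xs=np.nonzero(mask(n,T,Q,(t,.008,.026,0),g.shape));print(t,xs.min(),xs.max(),ys.min(),ys.max())
w=im["wrist"];cv2.imwrite("pics/w5.png",w)
E
```

```text
[0.56779657 0.02358901 0.15355322] [ 3.14137032  0.00390426 -0.07620151]
wrist [283.663742   273.47721771] [([0, 90, 54, 103, 2782], array([ 19., 150.])), ([230, 205, 106, 113, 8283], array([282., 255.])), ([0, 233, 67, 80, 3398], array([ 29., 276.]))]
0 234 334 243 340
0.2 233 335 236 335
0.44 232 336 228 327
0.6 231 337 224 321
scene [301.70147752 216.0528086 ] [([0, 0, 180, 49, 4625], array([66., 16.])), ([12, 0, 249, 102, 9937], array([134.,  45.])), ([71, 108, 88, 75, 3929], array([114., 144.])), ([0, 187, 186, 233, 8120], array([ 90., 313.])), ([286, 209, 23, 23, 309], array([297., 220.])), ([317, 221, 13, 16, 105], array([324., 227.])), ([382, 284, 29, 41, 694], array([396., 304.])), ([339, 312, 30, 52, 863], array([353., 341.]))]
0 292 316 203 229
0.2 291 315 204 229
0.44 289 314 206 229
0.6 288 314 207 229
```

View pics/w5.png

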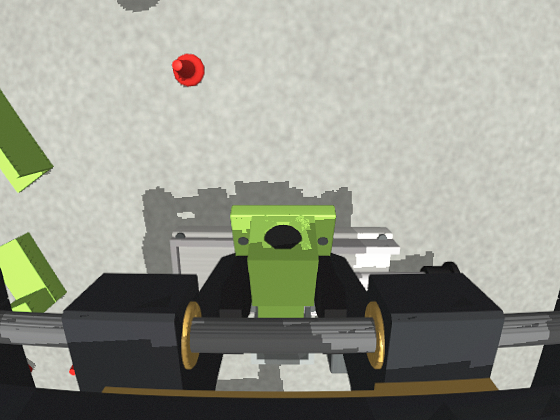

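The wrist view shows the block clearly. The flange front's bottom edge is at row 206 (columns 231–336), the bore's centre at (283,237), the hub top's front edge near row 255 and its rear edge near row 307. I'll fit the tilt from these.

```bash
python3 - <<'E'
from fit import *
from scipy.optimize import least_squares
d=np.load("cap.npz");T=d["T"];Q=R.from_euler("xyz",d["rot"])
g=cv2.cvtColor(d["wrist"],cv2.COLOR_BGR2HSV)[:,:,2]
for c in(255,262,285,300): print(c,[int(r) for r in range(200,320) if abs(int(g[r,c])-int(g[r-1,c]))>22])
print([int(c) for c in range(225,345) if abs(int(g[285,c])-int(g[285,c-1]))>22])
P=np.array([[16,-24,0],[16,24,0],[16,-14,34],[16,14,34],[16,0,20],[-16,-14,34],[-16,14,34]])/1e3
px=np.array([[336,206],[231,206],[318,255],[248,255],[283,237],[311,307],[254,307]])
def pts(v,P):
    return Q.apply(R.from_euler("y",v[0]).apply((P-[v[1],0,v[2]])*[1,-1,-1])+[0,v[3],-.0187])+T
f=lambda v,k=slice(None):(proj("wrist",pts(v,P))-px)[k].ravel()
for x0 in(.4,):
  for k in(slice(None),slice(0,5)):
    r=least_squares(f,[x0,.008,.03,0],args=(k,));print(r.x,np.round(r.fun,1))
    c=pts(r.x,np.array([[0,0,.017]]))[0];print("centre in tool",Q.inv().apply(c-T))
    X=pts(r.x,np.array([[.016,0,.017]]))[0]-c;print("bore dir",X/.016)
E
```

```text
255 [205, 206, 215, 216, 243, 306, 312]
262 [205, 206, 215, 216, 246, 317, 318]
285 [205, 206, 215, 216, 222, 225, 249, 317, 318]
300 [205, 206, 216, 222, 233, 235, 241, 242, 244, 317, 318]
[250, 251, 315, 316]
[ 3.60327770e-01  1.14382550e-03  4.05908889e-02 -3.21232007e-04] [-2.6  0.4  1.6  0.3  0.2  1.3 -0.2  1.3  0.  -3.4  2.7  0.  -1.8 -0. ]
centre in tool [ 0.00724733 -0.00032123  0.0037792 ]
bore dir [ 0.93443716 -0.07126505  0.34892476]
[ 3.33640187e-01 -1.50855187e-03  3.76136963e-02 -2.52883003e-04] [-1.5  0.7  0.8  0.6  1.3  1.1 -0.9  1.1  0.2 -3.5]
centre in tool [ 0.00817603 -0.00025288  0.00028296]
bore dir [ 0.94338783 -0.07195402  0.32379319]
```

```bash
python3 - <<'E'
from fit import *
from scipy.optimize import least_squares
d=np.load("cap.npz");T=d["T"];Q=R.from_euler("xyz",d["rot"])
g=d["wrist"].astype(int)
for c in(252,256,268,308,314): print(c,[(r,int(abs(g[r]-g[r-1])[c].max())) for r in range(202,325) if abs(g[r]-g[r-1])[c].max()>14])
print([tuple(g[r,257]) for r in range(236,262,2)])
for r in(210,240,252,260,280,300): print(r,[c for c in range(225,345) if abs(g[r,c]-g[r,c-1]).max()>40])
P=np.array([[16,-24,0],[16,24,0],[16,-24,8],[16,24,8],[16,0,12],[16,0,28]])/1e3
px=np.array([[336,205.5],[230.5,205.5],[336,215.5],[230.5,215.5],[283,222],[283,249]])
def pts(v,P):
    return Q.apply(R.from_euler("y",v[0]).apply((P-[v[1],0,v[2]])*[1,-1,-1])+[0,v[3],-.0187])+T
f=lambda v:(proj("wrist",pts(v,P))-px).ravel()
r=least_squares(f,[.4,.008,.03,0]);print(r.x,np.round(r.fun,1));c=pts(r.x,np.array([[0,0,.017]]))[0];print("centre in tool",Q.inv().apply(c-T))
print(proj("wrist",pts(r.x,np.array([[.016,0,.034],[-.016,.014,.034],[-.016,-.014,.034]]))))
for t in(.25,.35,.45,.55):
    q=least_squares(lambda w:f([t,*w]),[.008,.03,0]);print(t,q.cost,q.x)
E
```

```text
252 [(205, 44), (206, 39), (214, 16), (215, 56), (216, 72), (243, 62), (306, 37), (312, 50), (313, 23), (314, 27), (317, 46), (318, 129), (322, 17)]
256 [(205, 40), (206, 40), (214, 17), (215, 54), (216, 75), (243, 62), (306, 55), (307, 19), (318, 17)]
268 [(205, 39), (206, 40), (215, 55), (216, 73), (230, 81), (231, 95), (243, 44), (244, 94), (245, 28), (248, 61), (317, 26), (318, 93), (322, 17)]
308 [(205, 41), (206, 43), (215, 58), (216, 77), (219, 21), (220, 24), (222, 38), (224, 39), (226, 53), (230, 65), (238, 55), (245, 25), (246, 15), (248, 25), (249, 54), (306, 59), (307, 39), (318, 27), (322, 25), (323, 27)]
314 [(205, 42), (206, 45), (215, 61), (216, 36), (217, 16), (223, 65), (293, 21), (294, 15), (296, 23), (298, 21), (299, 16), (301, 24), (303, 23), (304, 17), (305, 25), (311, 99), (312, 34), (314, 24), (315, 34), (316, 26), (317, 44), (318, 117), (322, 39), (324, 19)]
[(np.int64(82), np.int64(189), np.int64(145)), (np.int64(81), np.int64(188), np.int64(144)), (np.int64(81), np.int64(189), np.int64(144)), (np.int64(57), np.int64(131), np.int64(101)), (np.int64(58), np.i
[... 333 characters left out ...]
nt64(97)), (np.int64(60), np.int64(140), np.int64(108))]
210 [231, 335]
240 [233, 238, 249, 264, 265, 301, 302, 309, 318, 328]
252 [235, 331]
260 [247, 319]
280 [250, 316]
300 [252, 314]
[ 4.17765074e-01  3.74622279e-04  3.85629979e-02 -2.57154603e-04] [-1.1 -0.5  1.  -0.6  0.9  0.7 -1.1  0.6  0.2  0.2  0.2 -0.4]
centre in tool [ 0.00840611 -0.00025715  0.00116053]
[[283.18294325 259.75775857]
 [252.06429958 307.4640039 ]
 [314.11082188 307.5127208 ]]
0.25 25.97410182939241 [-0.00596959  0.0326339  -0.00026145]
0.35 6.293001828908373 [-0.00242715  0.03626456 -0.00025901]
0.45 3.6302997044776992 [ 0.00180853  0.0395838  -0.00025624]
0.55 12.53171391746736 [ 0.00660262  0.04236313 -0.00025334]
```

The refit is consistent: tilt 0.42 rad against the 0.436 wanted, and it predicts the hub's rear edge at row 307.5 where 306 is seen. The block's centre is at (8, 0, 1) mm in the tool frame. Next I'll go to the viewing point.

```bash
python3 -c "
from h import *
E=camrig.camera_model('wrist')['extrinsics'];s=robot.read_state()
print('cam in tool',R.from_euler('xyz',s['ee_rot']).inv().apply(-E[:3,:3].T@E[:3,3]-s['tcp_pos']))"
```

```text
cam in tool [ 0.07127852 -0.00038998 -0.14542471]
```

Request:
{"method": "shift_gripper", "body": {"moves": {"segments":[[0.01, 0, 0, -0.04, -0.012], [0.01, 0, 0, -0.04, -0.012], [0.01, 0, -0.035, -0.012, 0], [0.01, 0, -0.035, 0, 0], [0.01, 0, 0, 0, 0], [0.01, 0, 0, 0, 0]]}, "clamp_n": 35}}

```text
clock: 18.95
tcp_pos: [0.5726, 0.0931, 0.2466]
ee_rot: [3.141, 0.002, -0.052]
ft_force: [0.2, -0.1, -1.2]
finger_gap: 0.0274
finger_force: 35.0
```

```bash
python3 -c "
from h import *
to([.618,.091,.246],-.052)"
```

```text
t 18.95 tool d [ 0.0454 -0.0003  0.0005] turn 0.0004 rot [ 3.141e+00  2.000e-03 -5.200e-02]
```

Request:
{"method": "shift_gripper", "body": {"moves": {"segments":[[0.01, 0.02, 0, 0, 0], [0.01, 0.015, 0, 0, 0], [0.01, 0.009, 0, 0, 0], [0.01, 0, 0, 0, 0], [0.01, 0, 0, 0, 0], [0.01, 0, 0, 0, 0]]}}}

```text
clock: 19.7
tcp_pos: [0.6167, 0.0912, 0.2476]
ee_rot: [-3.142, 0.0, -0.052]
ft_force: [0.5, -0.7, -1.2]
finger_gap: 0.0275
finger_force: 35.0
```

```bash
python3 - <<'E'
from fit import *
s=robot.read_state();T=s["tcp_pos"];Q=R.from_euler("xyz",s["ee_rot"]);print(T,s["ft_force"])
im=camrig.get_image("scene");w=camrig.get_image("wrist");t=camrig.get_image("top")
cw=cv2.resize(w[180:330,190:380],None,fx=2,fy=2);cv2.imwrite("pics/fin.png",np.vstack([np.hstack([cv2.resize(im[160:300,200:330],(390,420)),cv2.resize(t[60:200,200:330],(390,420))])]))
g=w.astype(int)
for c in(256,285,308): print(c,[r for r in range(202,325) if abs(g[r]-g[r-1])[c].max()>38])
V=R.from_euler("y",.418).apply(np.array([[.016,0,.020],[.016,.024,0],[.016,-.024,0],[.016,.014,.034]])*[1,-1,-1]-np.array([.0004,0,-.0386]))+[0,0,-.0187]
print("scene pred bore, corners (crop px)",(proj("scene",Q.apply(V)+T)-[200,160])*3)
print("lens crop",(proj("scene",place(CS,[.136,0,.308]))-[200,160])*3)
E
```

```text
[0.61670492 0.09120399 0.2475799 ] [ 0.50452301 -0.69185763 -1.15432456]
256 [215, 216, 243, 306, 317, 318]
285 [215, 216, 222, 225, 249, 306, 317, 318, 322]
308 [205, 206, 215, 216, 226, 236, 245, 306, 317, 318, 324]
scene pred bore, corners (crop px) [[301.80988653 168.73470211]
 [315.52920065 213.77134662]
 [269.04866833 172.81665629]
 [322.87054989 163.35260618]]
lens crop [[146.84832668 204.45042994]]
```

View pics/fin.png

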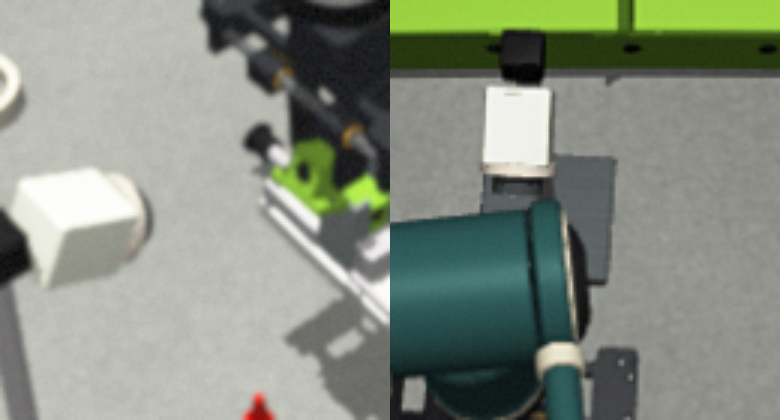

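The block hasn't shifted in the grip. Its bore appears at (305,170) against (302,169) predicted, facing the lens, and the arm is clear of the camera. Handing in.

```bash
python3 -c "
from plant import robot, camrig
print(robot.finish_job())"
```

```text
the job is handed in; nothing more can be done
None
```

I dispensed the block, picked it up and handed the job in with the gripper holding it about 3 mm from the viewing point by my measurements, bore toward the lens, tilt about 0.42 rad against the 0.436 rad wanted; the hand-in gave no verdict.

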